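Slide the paddle board out over the pan to its groove and hold it from tipping

ROBOT

A 6-joint arm with a two-finger parallel gripper is mounted at the origin on a cart in front of the work surface, level with it; the furniture and walls round the work are solid. World frame = base frame: x ahead of the robot, y to its left, z up, the work surface at z = 0. Lengths are in m, angles in rad, forces in N, time in s.
With the tool pointing down it reaches from about 0.325 to 0.875 m from the base axis. Payload 4.4 kg.
Tool frame: the origin (TCP) lies on the centre line of the jaws, within the pads' length; the fingertips stand 19 mm ahead of it and the grasp point (between the pads) is the TCP (bot.tip_reach is the distance from the TCP to the fingertips, in m); z points along the fingers, y is the line along which they close (so a half turn about z gives the same grasp; the last joint's range is limited). The gripper opens to 85 mm and grips with 20 to 120 N. Pads are 22 mm wide; open, the fingers measure 114 mm over their backs; the gripper's body (76 mm by 85 mm) begins 54 mm behind the grasp point. The pads swing forward as they close: fully open they stand 13 mm farther back than shut.
Start: joints at [1.073, 0.207, 1.542, -0, 1.393, -0.15], TCP at [0.196, 0.541, 0.227] pointing down, gripper open.
Joint ranges: [-2.73, 2.73], [-0.86, 2.22], [0.23, 2.46], [-1.11, 4.25], [0.08, 2.63], [-2.82, 2.82]. Speed limits (rad/s): [2.79, 2.79, 3.14, 3.14, 3.14, 3.14].

INTERFACE

Orientations are given as [roll, pitch, yaw] about the fixed x, y, z axes, in that order (R = Rz(yaw) Ry(pitch) Rx(roll)).
In Python, from cell import bot, optics gives the robot as it stands.
- The arm moves only by the tool jog_arm, never from a script. Its argument "steps" is a list of rows, each a list of 5 numbers: the finger opening in cm, from 0 to 8.54, then the shift along the tool's x, y, z in cm, then the turn about the tool's z in degrees. In form: [[claw, dx, dy, dz, yaw], ...]. A call has 1 to 8 rows; each row is the pose to reach, as a shift and turn from the pose commanded when the call began, along the tool's axes at that moment; what a row does not reach only later rows make up. A row lasts 1/12 s, in which the tool goes at most 41.7 mm and 7.16 degrees, less where a joint would pass 70% of its speed; a pose out of reach is approached as far as the arm can. A call with a gripper value outside its range is refused whole. The fingers move at their own pace and stop on an object; "newtons" is the grip in N (left out, the last holds). Time passes only in rows, so rows that repeat a pose let the fingers close. It gives the time, the measured TCP pose, the force, the opening and the grip force at its end, in the units of the state.
- bot.state(): the state, without advancing time (a new reading comes with each control period).
- optics.snapshot(name): name is "side" or "top" or "wrist"; returns a dict with "pixels" (400x640x3 uint8, red, green, blue), "intrinsics" (3x3 intrinsics, pixels), "k1" (the pictures are not rectified: a ray, as slopes to the right and down, at radius r is drawn at 1 + k1 r^2 times it, then the intrinsics apply), "cam_to_world" (4x4, takes a point from camera to world coordinates). Camera axes: x right, y up, looking along -z (the intrinsics and any distortion apply to the point x, -y, -z); pixel columns grow to the right and rows downward; lengths in m; the calibration is good to about 2 mm. A picture is of the moment at which its call begins. There is no depth.
- bot.sign_off(): hands the job in; it is judged then, once.
The state is a dict: "time": time; "joint_pos": joint angles; "joint_velocities": joint speeds; "effort": joint torques, N m; "tool_pos": TCP position; "orientation": TCP orientation; "force": force on the tool from outside, world axes, zero at the start; "ft_torque": the same for the moment, N m; "grip_width": finger opening in m; "grip_force": force on a finger pad.
Only numpy, scipy, OpenCV 4.12 (cv2) and the standard library are available. Lean on these libraries where they do the work, as an engineer would, in place of code of your own. Each camera call takes 0.05 s, during which the arm holds its last target. There are 200 camera calls.

TASK

Slide the wooden paddle board outward along its steel rest, with the ramekin still standing on it, until the groove across its face lies level with the rest's outer edge, squarely, so that the ramekin end reaches out over the insert pan. At that overhang the board tips if let go, so keep hold of it: finish while still holding it down flat on the rest, and leave it held. Slide it rather than lifting it, keep the ramekin upright, and leave the pan and the other things where they stand.

Things in the scene. Friction and masses are not known exactly. Their poses are not given: they have to be found in the camera images.
- rest: Fixed steel board rest (a small bench of folded sheet), top plate 130 mm (x) by 180 mm (y), 6 mm thick, its top 90 mm above the table, on two side legs. Origin: centre of its underside on the table. Its x axis points outward, to the side where the pan stands; its y axis runs along the outer edge; z is up.
- rest_edge (a point): Middle of the rest's outer top edge, 65 mm along the rest's x axis from its centre, 90 mm above the table. Axes as the rest's.
- board: Loose wooden paddle board, 16 mm thick, about 0.35 kg, flat on the rest, groove up. Blade 220 mm (x -110 to 110) by 130 mm (y); flat handle 32 mm wide, 16 mm thick, on to x = -242 mm. Origin: centre of the blade's underside; x points to the outer end, z up. Groove 4 mm wide, 3 mm deep, across the top at x = -30 mm. With groove and edge level, the centre of mass lies beyond the edge.
- mark_left (a point): Left end of the groove: the point on the underside edge of the board straight below it, at (-30, +65, 0) mm in the board's frame.
- mark_right (a point): Right end of the groove, likewise at (-30, -65, 0) mm in the board's frame.
- handle (a point): Point inside the board's handle to grasp it by: at (-200, 0, 8) mm in the board's frame, mid-thickness. Grasp from above across its 32 mm width (along the board's y). It is always behind the rest, with the table 90 mm below the board, from the start to the finish.
- ramekin: Loose cream ribbed ramekin, 68 mm across, 37 mm high, 0.12 kg (varies), standing on the outer half of the board. Origin: centre of its underside; z is up.
- pan: Loose steel insert pan, 108 mm along its x, 176 mm along its y, 65 mm high, standing on the table in front of the rest's outer edge, under the way of the board (25 mm between its rim and the board). Origin: centre of its underside.
- lamp_rim (a point): Fixed equipment: front point of the lower rim of a twin heat lamp whose shades hang over the back of the table, 450 to 630 mm above it, from this point on to larger x and from 60 mm to its left to 340 mm to its right (y). A wrist that passes under or into the shades hits them: travel and work on the robot's side of this point.
- mill: Bystander: glass shaker mill, 44 mm across, 90 mm high, just beyond the pan. Origin: centre of its underside.
- spice_jar: Bystander: spice jar, 45 mm across, 100 mm high, standing beyond the board's handle, about 120 mm from its middle line. Origin: centre of its underside.
- bottle: Bystander: squeeze bottle with pointed nozzle, 70 mm across, 233 mm high, at the back left. Origin: centre of its underside.
- timer: Bystander: round wind-up kitchen timer, 62 mm across, 44 mm high, at the back of the table. Origin: centre of its underside.
- shaker: Bystander: metal dredge shaker with a side handle, 66 by 90 mm, 106 mm high, at the left side. Origin: centre of its underside.

How it is judged:
At the end, for the whole second after the job is handed in: Both groove ends within 6 mm of the rest's outer edge; the board level (0.04 rad), on the rest (within 5 mm, over 0.2 N), held by the fingers (over 0.5 N), still, clear of the pan; the ramekin upright and still on the board's outer half, not touched by the robot (x of mark_left in the frame of rest_edge between -0.006 and 0.006 m and x of mark_right in the frame of rest_edge between -0.006 and 0.006 m and z of board in the frame of rest between 0.085 and 0.095 m and angle between board's own z axis and vertical below 0.04 rad and contact force between the fingers and board above 0.5 N and contact force between board and rest above 0.2 N and contact force between board and pan below 0.05 N and contact force between the arm and ramekin below 0.05 N and linear speed of each of board, ramekin below 0.01 m/s and angle between ramekin's own z axis and vertical below 0.1 rad and z of ramekin in the frame of board between 0.01 and 0.022 m and x of ramekin in the frame of board between -0.02 and 0.1 m and y of ramekin in the frame of board between -0.06 and 0.06 m); the arm keeps its last pose, push and grip.
It fails at once if the board is tipped (over 0.15 rad) (angle between board's own z axis and vertical above 0.15 rad).
It fails at once if the board is lifted off the rest (middle over 15 mm high) instead of slid (z of board in the frame of rest above 0.105 m).
It fails at once if the ramekin is tipped over (over 0.4 rad) (angle between ramekin's own z axis and vertical above 0.4 rad).
It fails at once if the pan or another bystander is moved (over 20 mm) (distance of any of pan, mill, spice_jar, bottle, timer, shaker from where it was at the start of the episode above 0.02 m).
It also fails if it takes over 35 s, if anything falls off the work surface, if the arm or the gripper's body presses on something with over 40 N, if the wrist force passes 120 N, or if a joint passes its speed limit or range.

## Working session

There is one attempt and no reset: what is moved stays moved. The work goes in short steps, Python scripts to look and compute and a tool call to move; the robot and the scene stay as the last step left them, time stands still between calls to the robot, and variables do not carry over. Pictures are saved under pics/ and viewed, at most 10 in all, crops included, and the job is handed in when it is done.

Besides the shell and the picture viewer there is one more tool, called after "Call:" as name([rows], argument=value, ...), one row to a line, values as JSON. jog_arm: Moves the arm, as the interface text tells. Its arguments: {"type":"object","properties":{"steps":{"type":"array"},"newtons":{"type":"number"}},"required":["steps"]}

```bash
mkdir -p pics; ls
cat > h.py <<'E'
import numpy as np, cv2, pickle
from cell import bot, optics
def grab(n,f):
    s=optics.snapshot(n); cv2.imwrite(f'pics/{f}.png',np.ascontiguousarray(s['pixels'][:,:,::-1])); pickle.dump(s,open(f'pics/{f}.pkl','wb')); return s
def load(f): return pickle.load(open(f'pics/{f}.pkl','rb'))
def ray(s,uv):
    K=np.array(s['intrinsics']); T=np.array(s['cam_to_world'])
    p=cv2.undistortPoints(np.array([[uv]],float),K,np.array([s['k1'],0,0,0.]))[0,0]
    d=T[:3,:3]@np.array([p[0],-p[1],-1]); return T[:3,3],d/np.linalg.norm(d)
def atz(s,uv,z):
    o,d=ray(s,uv); return o+d*(z-o[2])/d[2]
def tri(*obs):
    A=0;b=0
    for s,uv in obs:
        o,d=ray(s,uv); P=np.eye(3)-np.outer(d,d); A=A+P; b=b+P@o
    x=np.linalg.solve(A,b); return x,[np.linalg.norm(np.cross(x-ray(s,uv)[0],ray(s,uv)[1])) for s,uv in obs]
def proj(s,X):
    K=np.array(s['intrinsics']); T=np.array(s['cam_to_world']); c=T[:3,:3].T@(np.array(X)-T[:3,3])
    x,y=c[0]/-c[2],-c[1]/-c[2]; f=1+s['k1']*(x*x+y*y); return K[:2]@[x*f,y*f,1]
E
python3 -c "
from h import *
print(bot.state())
for n in ['side','top','wrist']:
    s=grab(n,n+'0'); print(n,s['intrinsics'],s['k1'],np.round(s['cam_to_world'],3).tolist())
"
```

```text
pics
{'time': 0.0, 'joint_pos': array([ 1.07248331e+00,  2.07452442e-01,  1.54297516e+00, -8.18152831e-06,
        1.39347302e+00, -1.50505012e-01]), 'joint_velocities': array([-0.00034682, -0.00110004, -0.00133803,  0.00263684,  0.00016777,
       -0.00010348]), 'effort': array([-1.55408965e-03, -3.83037400e+01, -2.91594028e+01, -4.91604351e-04,
        1.07159009e-02,  4.66700811e-06]), 'tool_pos': array([0.19562612, 0.53988177, 0.22599728]), 'orientation': array([-3.13930957e+00, -3.38091783e-04,  2.79378571e+00]), 'force': array([-0.02608587,  0.78297783,  0.49207792]), 'ft_torque': array([-0.00348432, -0.03325531, -0.00523965]), 'grip_force': 0.0, 'grip_width': 0.08546494306917964}
side [[443.90157085   0.         318.98725719]
 [  0.         443.90157085 199.28687244]
 [  0.           0.           1.        ]] -0.10019857262145405 [[0.999, -0.001, -0.043, 0.52], [-0.037, 0.465, -0.884, -1.109], [0.021, 0.885, 0.465, 0.837], [0.0, 0.0, 0.0, 1.0]]
top [[400.54751765   0.         322.36772667]
 [  0.         400.54751765 204.13952811]
 [  0.           0.           1.        ]] -0.06465622791251019 [[0.029, 0.999, -0.038, 0.529], [-0.999, 0.028, -0.026, -0.073], [-0.025, 0.039, 0.999, 1.279], [0.0, 0.0, 0.0, 1.0]]
wrist [[294.52428275   0.         318.69213862]
 [  0.         294.52428275 201.93436202]
 [  0.           0.           1.        ]] -0.025112773533552072 [[0.34, -0.89, -0.304, 0.117], [0.94, 0.321, 0.113, 0.568], [-0.003, -0.324, 0.946, 0.373], [0.0, 0.0, 0.0, 1.0]]
```

View pics/top0.png

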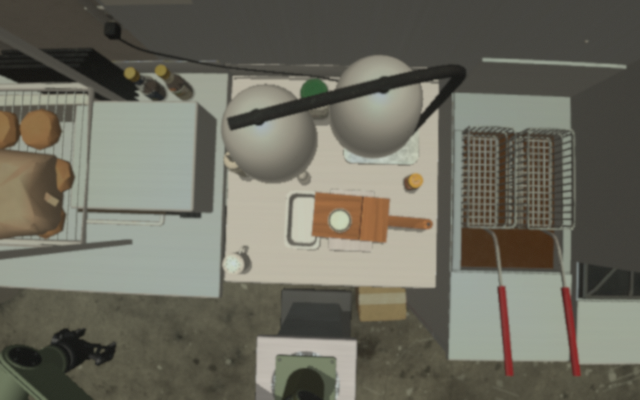

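View pics/side0.png

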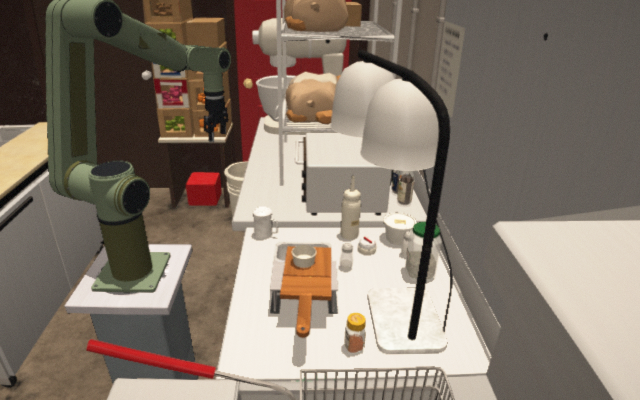

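```bash
python3 -c "
import cv2
a=cv2.imread('pics/top0.png')[180:262,275:445]; a=cv2.resize(a,None,fx=4.6,fy=4.6,interpolation=cv2.INTER_CUBIC)
b=cv2.imread('pics/side0.png')[232:352,260:380]; b=cv2.resize(b,None,fx=4.6,fy=4.6,interpolation=cv2.INTER_CUBIC)
cv2.imwrite('pics/ct.png',a);cv2.imwrite('pics/cs.png',b)"
```

```text
(no output)
```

View pics/ct.png

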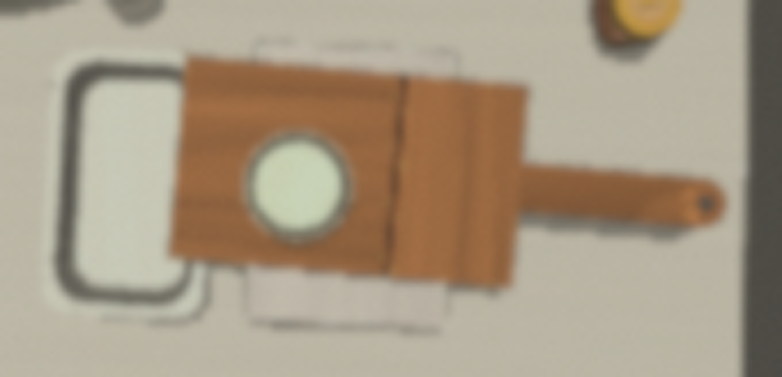

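View pics/cs.png

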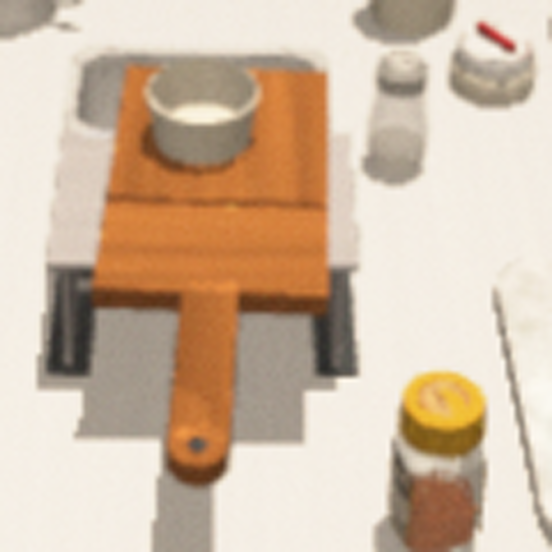

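```bash
cat > m1.py <<'E'
from h import *
t=load('top0'); s=load('side0')
T=lambda x,y:((x+.5)/4.6+275-.5,(y+.5)/4.6+180-.5); S=lambda x,y:((x+.5)/4.6+260-.5,(y+.5)/4.6+232-.5)
pts={'in_far':((527,85),(330,292)),'in_near':((512,285),(95,290)),'out_far':((187,57),(328,70)),'gr_far':((405,78),(328,206)),'gr_near':((390,272),(106,198)),'hole':((706,203),(197,444)),'out_near':((170,257),(127,66))}
for k,(a,b) in pts.items():
    x,e=tri((t,T(*a)),(s,S(*b))); print(k,x.round(4),np.round(e,4),'z.106:',atz(t,T(*a),.106).round(4))
print('hnd edges', [atz(t,T(*a),.106).round(4) for a in [(540,163),(640,168),(540,213),(640,222)]])
print('rest', [atz(t,T(*a),.09).round(4) for a in [(255,42),(247,322),(460,52),(441,330)]])
print('rest side in/far', [atz(s,S(*a),.09).round(4) for a in [(47,267),(357,265),(66,135),(350,133)]])
print('jar top',atz(t,T(646,5),.1).round(3))
E
python3 m1.py
```

```text
in_far [ 0.5979 -0.2375  0.1058] [0.0013 0.0013] z.106: [ 0.5966 -0.2374  0.106 ]
in_near [ 0.4699 -0.2312  0.1032] [0.0006 0.0006] z.106: [ 0.4694 -0.2308  0.106 ]
out_far [ 0.6099 -0.0207  0.1066] [0.0014 0.0014] z.106: [ 0.6086 -0.0206  0.106 ]
gr_far [ 0.6009 -0.16    0.1051] [0.002 0.002] z.106: [ 0.5989 -0.1598  0.106 ]
gr_near [ 0.4747 -0.1533  0.1067] [0.0008 0.0008] z.106: [ 0.4755 -0.1534  0.106 ]
hole [ 0.5252 -0.3529  0.1056] [0.0005 0.0005] z.106: [ 0.5247 -0.3528  0.106 ]
out_near [ 0.4818 -0.0135  0.1054] [0.0009 0.0009] z.106: [ 0.4809 -0.0135  0.106 ]
hnd edges [array([ 0.5472, -0.2468,  0.106 ]), array([ 0.5458, -0.3104,  0.106 ]), array([ 0.5155, -0.2475,  0.106 ]), array([ 0.5116, -0.3111,  0.106 ])]
rest [array([ 0.6205, -0.0636,  0.09  ]), array([ 0.44  , -0.0635,  0.09  ]), array([ 0.6176, -0.196 ,  0.09  ]), array([ 0.4385, -0.1882,  0.09  ])]
rest side in/far [array([ 0.4416, -0.1952,  0.09  ]), array([ 0.6178, -0.1952,  0.09  ]), array([ 0.4459, -0.0674,  0.09  ]), array([ 0.6229, -0.0665,  0.09  ])]
jar top [ 0.65  -0.313  0.1  ]
```

Call:
jog_arm([
  [8.54,-1,-1.3,-0.5,0],
  [8.54,-3,-3.8,-1,0],
  [8.54,-5,-6.4,-1.5,0],
  [8.54,-7,-8.9,-2,0],
  [8.54,-9,-11.5,-2,0],
  [8.54,-11,-14,-2,0],
  [8.54,-13,-16.6,-2,0],
  [8.54,-15,-19.1,-2,0],
])

```text
time: 0.82
tool_pos: [0.2717, 0.3082, 0.2469]
orientation: [-3.141, -0.0, 2.794]
force: [1.0, -1.0, 0.7]
grip_width: 0.0852
grip_force: 0.0
```

Call:
jog_arm([
  [8.54,-2,-2.55,0,0],
  [8.54,-4,-5.1,0,0],
  [8.54,-6,-7.65,0,0],
  [8.54,-8,-10.2,0,0],
  [8.54,-10,-12.75,0,0],
  [8.54,-12,-15.3,0,0],
  [8.54,-14,-17.9,0,0],
  [8.54,-16,-20.4,0,0],
])

```text
time: 1.48
tool_pos: [0.3527, 0.062, 0.2471]
orientation: [3.141, 0.0, 2.794]
force: [-0.1, -0.1, 0.4]
grip_width: 0.0852
grip_force: 0.0
```

Call:
jog_arm([
  [8.54,-2,-2.7,0,6],
  [8.54,-4.2,-5.4,0,12],
  [8.54,-6.3,-8.1,0,18],
  [8.54,-8.4,-10.9,0,24],
  [8.54,-10.5,-13.6,0,30],
  [8.54,-12.6,-16.4,0,36],
  [8.54,-14.7,-19.1,0,42],
  [8.54,-16.8,-21.8,0,48],
])

```text
time: 2.15
tool_pos: [0.4364, -0.2004, 0.2468]
orientation: [-3.141, -0.001, 1.95]
force: [0.8, 1.0, 0.6]
grip_width: 0.0857
grip_force: 0.0
```

Call:
jog_arm([
  [8.54,0,0,0,6],
  [8.54,0,0,0,12],
  [8.54,0,0,0,18],
  [8.54,0,0,0,24],
  [8.54,0,0,0,25.3],
  [8.54,0,0,0,25.3],
])

```text
time: 2.65
tool_pos: [0.4362, -0.1985, 0.2469]
orientation: [-3.141, -0.0, 1.516]
force: [1.5, -0.1, 0.6]
grip_width: 0.0855
grip_force: 0.0
```

```bash
python3 -c "
from h import *
s=bot.state(); print(s['joint_pos'],s['tool_pos'],s['orientation'],s['force'],s['time'])
grab('wrist','w1')"
```

```text
[-6.07900914e-01 -1.58279501e-02  1.74283477e+00 -4.55620360e-05
  1.41525602e+00 -5.52932813e-01] [ 0.43622284 -0.1985277   0.2468631 ] [-3.14099870e+00 -3.13667679e-04  1.51583521e+00] [ 1.49100965 -0.0651867   0.61090248] 2.65
```

View pics/w1.png

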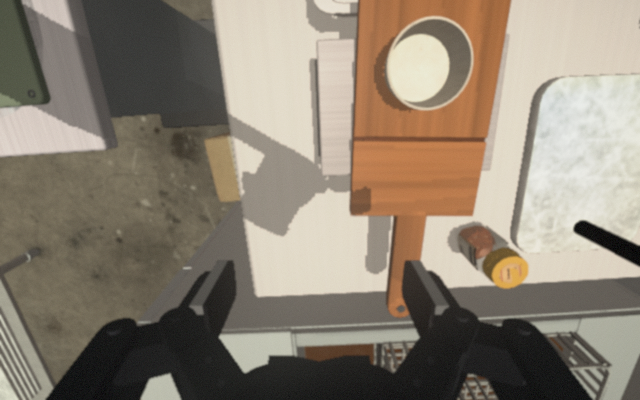

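```bash
python3 -c "
import cv2
a=cv2.imread('pics/w1.png')[20:220,300:520]; cv2.imwrite('pics/cw1.png',cv2.resize(a,None,fx=3,fy=3,interpolation=cv2.INTER_CUBIC))"
```

```text
(no output)
```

View pics/cw1.png

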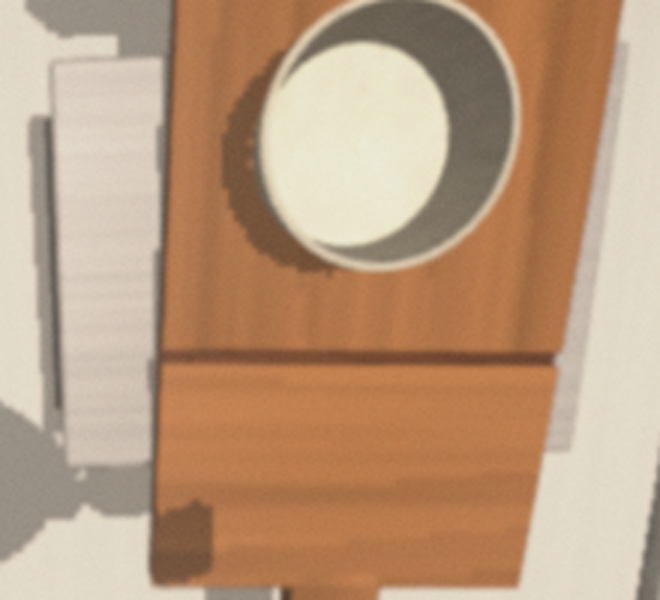

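```bash
cat > m2.py <<'E'
from h import *
w=load('w1'); C=lambda x,y:((x+.5)/3+300-.5,(y+.5)/3+20-.5)
for k,a,z in [('rest out near',(52,62),.09),('out near2',(160,58),.09),('rest out far',(627,43),.09),('in near',(68,465),.09),('in far',(570,450),.09),('gr near',(162,357),.106),('gr far',(556,359),.106),('bl near',(152,583),.106),('bl far',(518,586),.106)]:
    print(k,atz(w,C(*a),z).round(4))
for k,a in [('hole',(399,309)),('h1',(394,216)),('h2',(426,216)),('h3',(389,270)),('h4',(422,250))]: print(k,atz(w,a,.106).round(4))
E
python3 m2.py
```

```text
rest out near [ 0.442 -0.062  0.09 ]
out near2 [ 0.4753 -0.0626  0.09  ]
rest out far [ 0.6197 -0.0649  0.09  ]
in near [ 0.4405 -0.1896  0.09  ]
in far [ 0.618  -0.1934  0.09  ]
gr near [ 0.4726 -0.1517  0.106 ]
gr far [ 0.6001 -0.1587  0.106 ]
bl near [ 0.4678 -0.2295  0.106 ]
bl far [ 0.5967 -0.2376  0.106 ]
hole [ 0.5235 -0.354   0.106 ]
h1 [ 0.5137 -0.2342  0.106 ]
h2 [ 0.5476 -0.2361  0.106 ]
h3 [ 0.5101 -0.2996  0.106 ]
h4 [ 0.5458 -0.2763  0.106 ]
```

Call:
jog_arm([
  [8.54,-2,1.6,0,0],
  [8.54,-4,3.2,0.5,0],
  [8.54,-6,4.8,1.5,0],
  [8.54,-8,6.4,3,0],
  [8.54,-10,8,4.5,0],
  [8.54,-12.1,9.7,6,0],
  [8.54,-12.1,9.7,7.7,0],
  [8.54,-12.1,9.7,7.7,0],
])

```text
time: 3.37
tool_pos: [0.5247, -0.3241, 0.1653]
orientation: [-3.135, -0.005, 1.515]
force: [-1.4, 0.6, -1.4]
grip_width: 0.0857
grip_force: 0.0
```

```bash
python3 -c "
from h import *
s=bot.state(); print(s['joint_pos'],s['tool_pos'],s['orientation'],s['force'],s['time'])
w=grab('wrist','w2')
cv2.imwrite('pics/cw2.png',cv2.resize(cv2.imread('pics/w2.png')[:,150:490],None,fx=1.5,fy=1.5))
for X in [(.5265,-.325,.106),(.5307,-.235,.106)]: print(proj(w,X))"
```

```text
[-6.93568918e-01  3.52490754e-01  1.48904662e+00  2.22385678e-05
  1.30840616e+00 -6.38045873e-01] [ 0.5246773  -0.32408546  0.1653478 ] [-3.13489742 -0.00499118  1.51525072] [-1.36971572  0.58305714 -1.38666373] 3.3667
[321.38027522 218.64590079]
[320.66642301  92.01040861]
```

View pics/cw2.png

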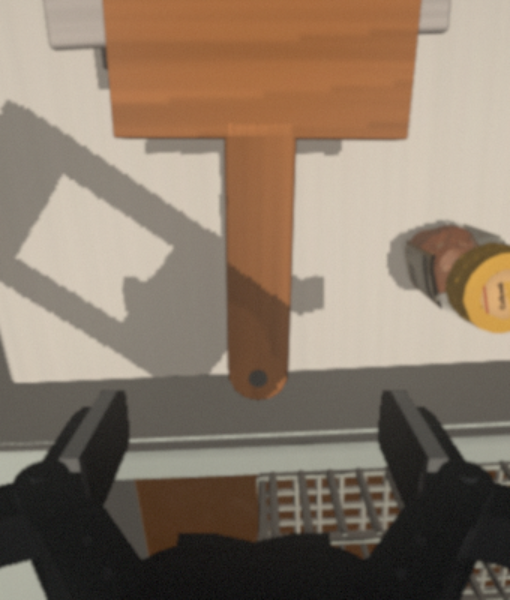

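Call:
jog_arm([
  [8.54,0,0.1,1,0],
  [8.54,0,0.1,2,0],
  [8.54,0,0.1,3,0],
  [8.54,0,0.1,4,0],
  [8.54,0,0.1,5,0],
  [8.54,0,0.1,5,0],
  [8.54,0,0.1,5,0],
])

```text
time: 4.0
tool_pos: [0.5268, -0.3243, 0.119]
orientation: [-3.14, -0.001, 1.515]
force: [-0.5, 0.2, -0.4]
grip_width: 0.0852
grip_force: 0.0
```

Call:
jog_arm([
  [8.54,0,0,1,0],
  [8.54,0,0,2.1,0],
  [8.54,0,0,2.1,0],
  [5,0,0,2.1,0],
  [4,0,0,2.1,0],
  [3,0,0,2.1,0],
  [2.6,0,0,2.1,0],
  [2.6,0,0,2.1,0],
], newtons=30)

```text
time: 4.67
tool_pos: [0.5278, -0.3253, 0.0998]
orientation: [3.141, 0.001, 1.514]
force: [-0.3, 0.4, 2.0]
grip_width: 0.03
grip_force: 29.6
```

Call:
jog_arm([
  [2.6,0,0,0,0],
  [2.6,0,0,0,0],
  [2.6,0,0,0,0],
  [2.6,0,0,0,0],
], newtons=30)

```text
time: 5.0
tool_pos: [0.5278, -0.3253, 0.0996]
orientation: [3.141, 0.001, 1.515]
force: [-0.7, 0.6, 2.4]
grip_width: 0.0299
grip_force: 29.5
```

Call:
jog_arm([
  [2.6,0.1,0,0,0],
  [2.6,0.3,0,0,-0.2],
  [2.6,0.6,0,0,-0.4],
  [2.6,0.9,0,0,-0.6],
  [2.6,1.3,0,0,-0.8],
  [2.6,1.7,0,0,-1.0],
  [2.6,2.1,0,0,-1.2],
  [2.6,2.5,0,0,-1.4],
])

```text
time: 5.67
tool_pos: [0.5292, -0.2999, 0.0996]
orientation: [3.141, 0.001, 1.539]
force: [0.0, -4.4, 3.3]
grip_width: 0.03
grip_force: 29.9
```

Call:
jog_arm([
  [2.6,0.4,0,0,-0.2],
  [2.6,0.8,0,0,-0.4],
  [2.6,1.2,0,0,-0.6],
  [2.6,1.6,0,0,-0.7],
  [2.6,2.0,0,0,-0.7],
  [2.6,2.4,0,0,-0.7],
  [2.6,2.8,0,0,-0.7],
  [2.6,3.2,0,0,-0.7],
])

```text
time: 6.33
tool_pos: [0.5302, -0.2684, 0.0999]
orientation: [3.141, 0.002, 1.552]
force: [-0.5, -5.1, 6.6]
grip_width: 0.0299
grip_force: 30.3
```

Call:
jog_arm([
  [2.6,0.4,0,0,0],
  [2.6,0.8,0,0,0],
  [2.6,1.2,0,0,0],
  [2.6,1.6,0,0,0],
  [2.6,2.0,0,0,0],
  [2.6,2.3,0,0,0],
  [2.6,2.5,0,0,0],
  [2.6,2.5,0,0,0],
])

```text
time: 7.0
tool_pos: [0.5307, -0.2429, 0.0999]
orientation: [3.141, 0.001, 1.552]
force: [-0.6, -4.1, 6.6]
grip_width: 0.0299
grip_force: 30.5
```

```bash
python3 -c "
from h import *
s=bot.state(); print(s['tool_pos'],s['orientation'],s['force'],s['time'])
t=grab('top','top2'); d=grab('side','side2'); w=grab('wrist','w3')
a=cv2.resize(cv2.imread('pics/top2.png')[180:262,275:375],None,fx=4,fy=4,interpolation=cv2.INTER_CUBIC)
b=cv2.resize(cv2.imread('pics/side2.png')[232:314,260:360],None,fx=4,fy=4,interpolation=cv2.INTER_CUBIC)
w=cv2.resize(cv2.imread('pics/w3.png')[0:200,160:480],None,fx=1.25,fy=1.25)
h=np.zeros((328+250,800,3),np.uint8); h[:328,:400]=a; h[:328,400:]=b; h[328:578,:400]=w
cv2.imwrite('pics/c2.png',h)"
```

```text
[ 0.53074239 -0.2429218   0.09991823] [3.14080625e+00 8.88460120e-04 1.55180795e+00] [-0.58274707 -4.13929866  6.6237187 ] 7.0
```

View pics/c2.png

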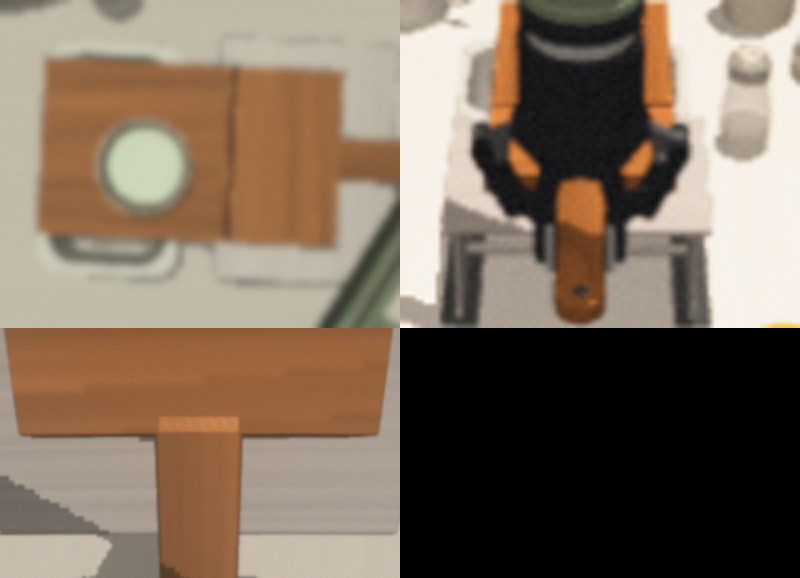

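```bash
cat > m3.py <<'E'
from h import *
t=load('top2'); w=load('w3')
T=lambda x,y:((x+.5)/4+274.5,(y+.5)/4+179.5); W=lambda x,y:((x+.5)/1.25+159.5,(y-328+.5)/1.25-.5)
S=lambda x,y:((x-400+.5)/4+259.5,(y+.5)/4+231.5)
for k,a,z in [('gr far',(237,68),.106),('gr near',(229,240),.106),('rest far',(223,38),.09),('rest near',(216,279),.09),('blade out far',(46,60),.106),('blade in far',(343,72),.106),('blade in near',(336,246),.106),('blade out near',(38,232),.106)]: print('top',k,atz(t,T(*a),z).round(4))
for k,a,z in [('bl near',(20,435),.106),('bl far',(378,435),.106),('rest in near',(5,533),.09),('rest in far',(385,532),.09)]: print('w',k,atz(w,W(*a),z).round(4))
# subpixel row profile of wrist for edges
g=cv2.cvtColor(cv2.imread('pics/w3.png'),cv2.COLOR_BGR2GRAY).astype(float); b=cv2.imread('pics/w3.png').astype(float)
for u in (190,230,270,370,410,450):
    m=b[:,u-4:u+5].mean(1); r=m[:,2]-m[:,0]; v0=60+np.argmin(np.diff(r[60:110])); 
    gg=m.mean(1); v1=145+np.argmax(np.abs(np.diff(gg[145:185])));
    print(u,v0,v1,atz(w,(u,v0+.5),.106).round(4)[:2],atz(w,(u,v1+.5),.09).round(4)[:2])
E
python3 m3.py
```

```text
top gr far [ 0.5964 -0.0756  0.106 ]
top gr near [ 0.4706 -0.0732  0.106 ]
top rest far [ 0.6194 -0.0646  0.09  ]
top rest near [ 0.4407 -0.0644  0.09  ]
top blade out far [0.5985 0.0649 0.106 ]
top blade in far [ 0.5956 -0.1532  0.106 ]
top blade in near [ 0.4685 -0.1513  0.106 ]
top blade out near [0.4722 0.0668 0.106 ]
w bl near [ 0.4685 -0.1514  0.106 ]
w bl far [ 0.5973 -0.1537  0.106 ]
w rest in near [ 0.4477 -0.1901  0.09  ]
w rest in far [ 0.6131 -0.1927  0.09  ]
190 85 164 [ 0.4749 -0.1515] [ 0.462  -0.1907]
230 85 164 [ 0.493 -0.152] [ 0.4839 -0.1912]
270 84 163 [ 0.511 -0.152] [ 0.5057 -0.1911]
370 85 164 [ 0.5557 -0.1532] [ 0.5598 -0.1926]
410 85 164 [ 0.5737 -0.1535] [ 0.5815 -0.193 ]
450 85 165 [ 0.5918 -0.1537] [ 0.6034 -0.1938]
```

Call:
jog_arm([
  [2.6,0.2,0,0,0],
  [2.6,0.5,0,0,0],
  [2.6,0.8,0,0,0],
  [2.6,1.0,0,0,0],
  [2.6,1.05,0,0,0],
  [2.6,1.05,0,0,0],
  [2.6,1.05,0,0,0],
  [2.6,1.05,0,0,0],
])

```text
time: 7.82
tool_pos: [0.5309, -0.2327, 0.0999]
orientation: [3.141, 0.001, 1.552]
force: [-0.9, -4.8, 6.1]
grip_width: 0.0296
grip_force: 30.5
```

```bash
cat > m4.py <<'E'
from h import *
s=bot.state(); print(s['tool_pos'],s['orientation'],s['force'],s['grip_force'],s['time'])
w=grab('wrist','w4'); grab('top','top4'); b=cv2.imread('pics/w4.png').astype(float)
for u in (190,230,270,370,410,450):
    m=b[:,u-4:u+5].mean(1); r=m[:,2]-m[:,0]; v0=60+np.argmin(np.diff(r[60:110])); gg=m.mean(1); v1=155+np.argmax(np.abs(np.diff(gg[155:215])))
    print(u,v0,v1,atz(w,(u,v0+.5),.106).round(4)[:2],atz(w,(u,v1+.5),.09).round(4)[:2])
h=np.zeros((578,640,3),np.uint8)
h[:328,:400]=cv2.resize(cv2.imread('pics/top4.png')[180:262,275:375],None,fx=4,fy=4,interpolation=cv2.INTER_CUBIC)
h[328:,:400]=cv2.resize(cv2.imread('pics/w4.png')[:200,160:480],None,fx=1.25,fy=1.25)
cv2.imwrite('pics/c4.png',h[:,:400])
E
python3 m4.py
```

```text
[ 0.53092241 -0.23273265  0.09990762] [3.14082003e+00 9.47435462e-04 1.55150988e+00] [-0.86753287 -4.75442136  6.0617354 ] 30.454571843147278 7.8167
190 85 183 [ 0.4751 -0.1414] [ 0.4605 -0.1912]
230 85 182 [ 0.4932 -0.1418] [ 0.483  -0.1911]
270 85 175 [ 0.5112 -0.1422] [ 0.5054 -0.1875]
370 85 182 [ 0.5559 -0.1431] [ 0.5604 -0.1925]
410 85 182 [ 0.5739 -0.1433] [ 0.5825 -0.1929]
450 85 182 [ 0.592  -0.1435] [ 0.6048 -0.1933]
```

View pics/c4.png

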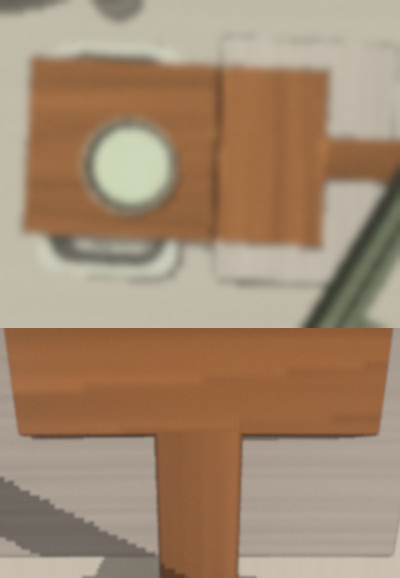

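The picture shows the groove (218,67)–(213,240) in line with the rest's outer edge (222,38)–(216,280). The blade end sits about 49.5 mm from the rest's inner edge (50 mm wanted), square to it. The ramekin is upright at (130,165), and the tool is pressing down with about 6 N.

```bash
python3 -c "
from h import *
print(bot.sign_off())"
```

```text
the job is handed in; nothing more can be done
None
```

I handed the job in with the groove measured within about 1 mm of the rest's outer edge and square to it. The ramekin is upright on the board, and the board is still gripped (30 N) and pressed flat on the rest (about 6 N); the hand-in returned no verdict.

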